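Shut the expansion vessel's cap valve with the hex key

TASK

Shut the expansion vessel's valve so that the vessel can be serviced: take the thickest T-handle hex key (17 mm) from its block, feel it gently into the hex socket deep down in the valve's brass neck until it has dropped fully home, and turn it clockwise until the valve is fully shut. The brass bruises easily, so press only lightly while you feel for it (under 25 N) and do not strain the valve against its stop. Leave the key standing home in the socket, as the valve is opened again afterwards, and leave everything else on the bench where it is.

Things in the scene. Friction and masses are not known exactly. Their poses are not given: they have to be found in the camera images.
- vessel_set: Fixed lying grey expansion vessel, 170 mm wide, with brass valve and blue pipe stub. Origin on the bench under the valve's spindle axis; z up, y along the pipe (vessel from y = 150 to 410 mm, stub to -134). Pipe axis 95 mm up; a pressure gauge at y = 85 mm rises to 188 mm. The valve's neck is an upright brass tube, 35 mm outside, on the spindle axis.
- neck_mouth (a point): Centre of the neck's open mouth, 165 mm above the bench. Its countersunk round bore, 21 mm wide, goes 20 mm down to the rim of the spindle's hex socket. The key's reduced tip always enters, so the key first rests on the rim with its tip about 22 mm below the mouth; it goes on down only where its flats agree with the socket's within about 5 degrees (every 60 degrees).
- socket_floor (a point): Centre of the hex socket's floor, on the spindle axis, 34 mm below the mouth. The socket is 17.8 mm across flats, 14 mm deep. Axes as vessel_set: the angle of the socket's flats differs every time, is not measured, and is not tied to the valve's reading.
- spindle (a joint): How far the ball valve is open, rad: 0 = fully shut, at its stop (below 0.08 counts as fully shut); 0.6 to 0.95 at the start; other stop 1.62. It closes clockwise seen from above, turns stiffly (about 0.25 N m; light rubbing does not turn it; over 0.5 N m strains it) and stays where it is left. The fitted key has about 0.09 rad of play either way.
- key: The 17 mm T-handle hex key, thickest and tallest of three, steel, black handle, 0.3 kg. Origin at its tip's centre, z up the shaft. Hex shaft 17 mm across flats (flats facing +-y), 95 mm from tip to handle; last 2 mm at the tip 15 mm across. Handle 110 mm long (x), 22 wide (y), 30 tall. It stands in a fixed wooden block 70 x 70 x 55 mm, in a 21.5 mm hole, 45 deep, tip 10 mm above the bench.
- key_tip (a point): Centre of the key's tip (same as the key's origin).
- key_handle (a point): Centre of the key's handle, 110 mm above the tip.
- key_mid: A thinner 12 mm T-handle key in a like block: not wanted. Handle 88 mm long, its top 125 mm above the bench. Origin at its tip.
- key_small: A thinner 10 mm T-handle key in a like block: not wanted. Handle 74 mm long, its top 116 mm above the bench. Origin at its tip.
- valve_cap: The valve's brass sealing cap, 44 mm wide and 24 mm tall, standing mouth up near the valve. Origin under its centre. To be left alone.
- jar: Glass jar of screws, 72 mm wide, 111 mm tall. Origin under its centre. To be left alone.
- wrench: Steel spanner, 190 mm long, lying on the bench. Origin near its middle. To be left alone.
- tin: Plain steel tin, 66 mm wide, 100 mm tall. Origin under its centre. To be left alone.
- carton: Small cardboard carton, 75 x 55 x 42 mm. Origin under its centre. To be left alone.
- elbow: Brass pipe elbow, about 35 x 55 x 47 mm. Origin under its upright leg. To be left alone.

How it is judged:
By the outcome, as a careful person would: the job done as asked, in the order asked, and still so for the second after the job is handed in, with the robot touching nothing.
It also fails if it takes over 67 s, if anything falls off the work surface, if the arm or the gripper's body presses on something with over 40 N, if the wrist force passes 120 N, or if a joint passes its speed limit or range.

ROBOT

A 6-joint arm with a two-finger parallel gripper is mounted at the origin on the work surface. World frame = base frame: x ahead of the robot, y to its left, z up, the work surface at z = 0. Lengths are in mm, angles in degrees, forces in N, time in s.
With the tool pointing down it reaches from about 325 to 925 mm from the base axis. Payload 3.1 kg.
Tool frame: the origin (TCP) lies at the very end of the fingers, on their centre line; the grasp point (between the pads) lies grasp_offset behind it (grasp_offset is the distance from the TCP to the grasp point, in mm); z points along the fingers, y is the line along which they close (so a half turn about z gives the same grasp; the last joint's range is limited). The gripper opens to 85 mm and grips with 20 to 120 N. Pads are 22 mm wide; open, the fingers measure 114 mm over their backs; the gripper's body (76 mm by 85 mm) begins 54 mm behind the grasp point. The pads swing forward as they close: fully open they stand 13 mm farther back than shut.
Start: joints at [59.92, 12.427, 92.441, -0, 75.132, -6.429], TCP at [250.718, 572.52, 210.3] pointing down, gripper open.
Joint ranges: [-157.48, 157.48], [-44.54, 120.13], [17.64, 146.25], [-64.5, 244.5], [7.68, 150.69], [-147.95, 147.95]. Speed limits (degrees/s): [159.86, 159.86, 180, 180, 180, 180].

INTERFACE

Orientations are given as [roll, pitch, yaw] about the fixed x, y, z axes, in that order (R = Rz(yaw) Ry(pitch) Rx(roll)).
In Python, from station import * gives the robot as it stands. Calls block until the motion is done:
- goto(position, orientation): joint-space move of the TCP to a pose.
- move_l(position, attitude=None, speed=150): straight line of the TCP; attitude=None keeps the orientation; speed is the mean speed in mm/s.
- move_j(angles): joint-space move.
- grip(opening, squeeze=None): finger opening in mm; squeeze is the grip in N (None keeps the last); returns when the fingers have stopped.
- wait(seconds).
- solve_ik(position, orientation): joint angles nearest the present ones, or None.
- get_obs(): the state.
- get_image(name): name is "side" or "top" or "wrist"; returns the picture (384x512x3 uint8, red, green, blue); there is no depth.
- get_calibration(name): a dict with "fx", "fy", "cx", "cy" (pixels), "R" (3x3) and "t" (3): a world point X has camera coordinates R X + t; the wrist camera has in their place "mount" (4x4, takes a point from camera to tool coordinates, whose origin is the TCP and whose axes are the flange's). Camera axes: x right, y down, z forward; pixel columns grow to the right and rows downward; lengths in mm; the calibration is good to about 2 mm. A picture is of the moment at which its call begins: read the wrist's pose just before it. get_calibration takes no time and is no camera call.
A pose or a line that the arm cannot do raises Unreachable and nothing moves.
- sign_off(): hands the job in; it is judged then, once.
Trained networks look in the newest picture that a camera, given by its name, has taken for a name from the list of things; names that differ only in an ending like _2 or _b are one class to them, and where a whole thing is asked for, a point or a joint stands for the part that bears it (a point fixed in the world has none). Each returns a list of dicts, best first, with "score" (0 to 1); they miss things now and then, are a little off and sometimes report something else, mostly with a low value. They report only what shows in the picture. A call takes as long as a camera call.
- spot_in(name, camera): "extent" ([centre column, centre row, width, height] in pixels, round what is visible of it).
- regions_of(name, camera): "region" (384x512 bool, what is visible of it) and "extent" ([centre column, centre row, width, height] in pixels, round what is visible of it).
The state is a dict: "t": time; "joint_pos": joint angles; "qvel": joint speeds; "effort": joint torques, N m; "tcp_pos": TCP position; "ee_rot": TCP orientation; "wrist_force": force on the tool from outside, world axes, zero at the start; "moment": the same for the moment, N m; "grip_width": finger opening in mm; "grip_force": force on a finger pad.
Only numpy, scipy, OpenCV 4.12 (cv2) and the standard library are available. Lean on these libraries where they do the work, as an engineer would, in place of code of your own. Each camera call takes 0.05 s, during which the arm holds its last target. There are 200 camera calls.

## Working session

There is one attempt and no reset: what is moved stays moved. The work goes in short steps, each a Python script; the robot and the scene stay as the last script left them, time stands still between calls to the robot, and variables do not carry over. Pictures are saved under pics/ and viewed, at most 10 in all, crops included, and the job is handed in when it is done.

```bash
mkdir -p pics; ls
python3 - <<'E'
from station import *
import cv2,numpy as np
o=get_obs();print({k:np.round(v,2) if not isinstance(v,dict) else v for k,v in o.items()})
ims=[]
for c in("side","top","wrist"):
    im=get_image(c);cv2.imwrite(f"pics/{c}0.png",im[:,:,::-1]);ims.append(im)
    K=get_calibration(c);print(c,{k:np.round(v,3).tolist() for k,v in K.items()})
    for n in("key","key_mid","key_small","vessel_set","valve_cap","key_handle","jar","tin"):
        try:print(n,[(round(d["score"],2),np.round(d["extent"]).tolist()) for d in spot_in(n,c)[:3]])
        except Exception as e:print(n,e)
cv2.imwrite("pics/both.png",cv2.resize(np.vstack(ims[:2]),None,fx=.78,fy=.78)[:,:,::-1])
E
```

```text
pics
{'t': np.float64(0.0), 'joint_pos': array([59.92, 12.48, 92.53,  0.  , 75.13, -6.43]), 'qvel': array([-0.01, -0.03,  0.02, -0.03,  0.02,  0.03]), 'effort': array([ 0.000e+00, -3.968e+01, -3.039e+01,  0.000e+00,  1.000e-02,
       -0.000e+00]), 'tcp_pos': array([250.29, 571.76, 208.97]), 'ee_rot': array([-1.7986e+02, -2.0000e-02,  1.5635e+02]), 'wrist_force': array([-0.38, -0.54, -1.18]), 'moment': array([ 0.01, -0.05, -0.01]), 'grip_force': np.float64(0.0), 'grip_width': np.float64(85.33)}
side {'fx': 428.117, 'fy': 428.117, 'cx': 257.904, 'cy': 193.261, 'R': [[-0.928, -0.371, -0.02], [-0.225, 0.603, -0.765], [0.296, -0.706, -0.644]], 't': [514.562, 306.224, 859.644]}
key [(0.73, [264.0, 171.0, 33.0, 36.0])]
key_mid [(0.94, [333.0, 165.0, 31.0, 24.0])]
key_small [(0.63, [313.0, 204.0, 26.0, 31.0])]
vessel_set [(0.7, [149.0, 314.0, 202.0, 130.0]), (0.5, [254.0, 329.0, 27.0, 25.0]), (0.2, [357.0, 227.0, 21.0, 27.0])]
valve_cap [(0.82, [252.0, 330.0, 25.0, 26.0])]
key_handle [(0.61, [265.0, 169.0, 33.0, 34.0]), (0.22, [333.0, 166.0, 26.0, 26.0])]
jar [(0.79, [167.0, 280.0, 37.0, 45
[... 263 characters left out ...]
y [(0.75, [310.0, 161.0, 19.0, 40.0]), (0.5, [274.0, 116.0, 30.0, 35.0])]
key_mid [(0.51, [342.0, 227.0, 14.0, 30.0])]
key_small [(0.71, [277.0, 226.0, 18.0, 31.0])]
vessel_set [(0.76, [99.0, 163.0, 198.0, 84.0])]
valve_cap [(0.79, [159.0, 218.0, 18.0, 17.0])]
key_handle [(0.57, [306.0, 161.0, 17.0, 42.0])]
jar [(0.75, [163.0, 142.0, 30.0, 36.0]), (0.47, [343.0, 229.0, 14.0, 35.0])]
tin [(0.98, [275.0, 116.0, 28.0, 34.0])]
wrist {'fx': 317.061, 'fy': 317.061, 'cx': 257.282, 'cy': 195.573, 'mount': [[0.0, -0.965, -0.263, 66.677], [1.0, 0.0, 0.0, 0.648], [-0.0, -0.263, 0.965, -165.279], [0.0, 0.0, 0.0, 1.0]]}
key []
key_mid []
key_small []
vessel_set []
valve_cap []
key_handle []
jar []
tin []
```

View pics/both.png

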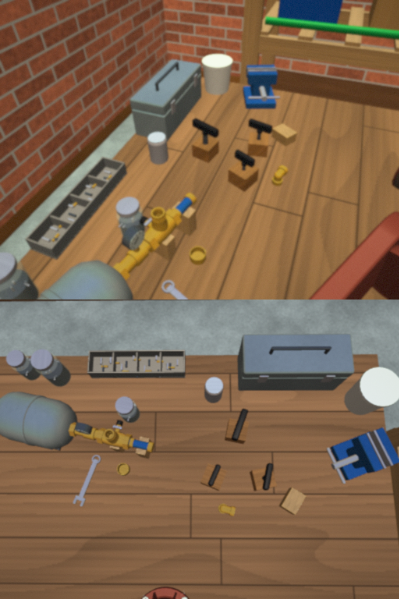

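The pictures show the 17 mm key at about (305,161) in the top view and (264,170) in the side view. The valve neck is near (146,178) top and (202,275) side. I'll enlarge these areas.

Run:
```python
import cv2,numpy as np
t=cv2.imread("pics/top0.png");s=cv2.imread("pics/side0.png")
def c(im,x,y,w=100,h=75):return cv2.resize(im[y:y+h,x:x+w],(400,300),interpolation=cv2.INTER_CUBIC)
cv2.imwrite("pics/m.png",np.vstack([np.hstack([c(t,90,140),c(s,150,235)]),np.hstack([c(t,260,125),c(s,220,135)])]))
```

```text
(no output)
```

View pics/m.png

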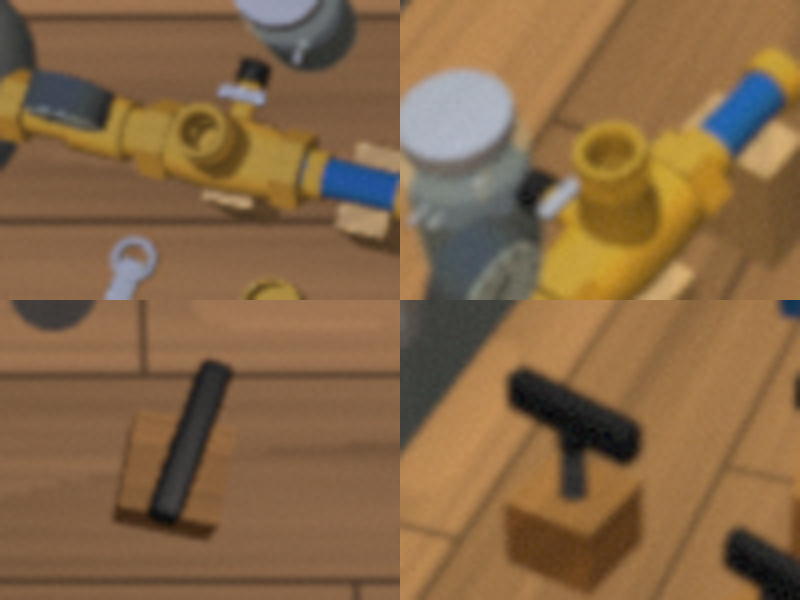

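The neck mouth is at about (141.2,172) top and (202.5,272.5) side. The handle centre is at about (307.7,160.3) top and (263.5,163.8) side. I'll triangulate both, then hover over each with the wrist camera.

```bash
cat > h.py <<'E'
from station import *
import cv2,numpy as np
from scipy.spatial.transform import Rotation as Ro
def cam(n,o=None):
    k=get_calibration(n);K=np.array([[k["fx"],0,k["cx"]],[0,k["fy"],k["cy"]],[0,0,1]])
    if "mount" in k:
        T=np.eye(4);T[:3,:3]=Ro.from_euler("xyz",o["ee_rot"],degrees=True).as_matrix();T[:3,3]=o["tcp_pos"]
        W=np.linalg.inv(T@np.array(k["mount"]));return K,W[:3,:3],W[:3,3]
    return K,np.array(k["R"]),np.array(k["t"])
def ray(c,px,z):
    K,R,t=c;d=R.T@np.linalg.inv(K)@np.array([*px,1.]);C=-R.T@t
    return C+d*(z-C[2])/d[2]
def proj(c,X):
    K,R,t=c;p=(K@(R@np.array(X,float).T+t[:,None])).T;return p[:,:2]/p[:,2:]
def tri(c1,p1,c2,p2):
    P=[c[0]@np.c_[c[1],c[2]] for c in(c1,c2)]
    X=cv2.triangulatePoints(P[0],P[1],np.array(p1,float),np.array(p2,float)).ravel();return X[:3]/X[3]
E
python3 - <<'E'
from h import *
t,s=cam("top"),cam("side")
for n,a,b,z in(("neck",(141.2,172),(202.5,272.5),165),("handle",(307.7,160.3),(263.5,163.8),120)):
    print(n,tri(t,a,s,b).round(1),ray(t,a,z).round(1),ray(s,b,z).round(1))
f=lambda x,y,x0,y0:(x/4+x0,y/4+y0)
a=ray(t,f(216,70,260,125),130);b=ray(t,f(163,213,260,125),130)
print(a.round(),b.round(),np.degrees(np.arctan2(*(a-b)[1::-1])))
a=ray(t,f(330,180,90,140),95);b=ray(t,f(130,130,90,140),95)
print("pipe",np.degrees(np.arctan2(*(b-a)[1::-1])))
try: print(grasp_offset)
except Exception as e: print(e)
for yaw in range(-180,180,30):
  for nm,p in(("k",(595,-150,200)),("n",(560,270,300))):
    q=solve_ik(p,[180,0,yaw]);print(nm,yaw,None if q is None else np.round(q))
E
```

```text
neck [597.9 167.8 160.1] [597.4 166.5 165. ] [595.  171.3 165. ]
handle [ 637.1 -250.9  119. ] [ 638.3 -250.5  120. ] [ 635.3 -249.6  120. ]
[ 683. -267.  130.] [ 589. -230.  130.] -20.95796461455201
pipe 75.82117608516869
18.700000000000003
k -180 [ -21.   12.   95.    0.   74. -111.]
n -180 [ 19.   9.  87.   0.  84. -71.]
k -150 [ -21.   12.   95.    0.   74. -141.]
n -150 [  19.    9.   87.    0.   84. -101.]
k -120 None
n -120 [  19.    9.   87.    0.   84. -131.]
k -90 None
n -90 None
k -60 [-21.  12.  95.  -0.  74. 129.]
n -60 None
k -30 [-21.  12.  95.  -0.  74.  99.]
n -30 [ 19.   9.  87.  -0.  84. 139.]
k 0 [-21.  12.  95.  -0.  74.  69.]
n 0 [ 19.   9.  87.  -0.  84. 109.]
k 30 [-21.  12.  95.  -0.  74.  39.]
n 30 [19.  9. 87. -0. 84. 79.]
k 60 [-21.  12.  95.  -0.  74.   9.]
n 60 [19.  9. 87. -0. 84. 49.]
k 90 [-21.  12.  95.   0.  74. -21.]
n 90 [19.  9. 87. -0. 84. 19.]
k 120 [-21.  12.  95.   0.  74. -51.]
n 120 [ 19.   9.  87.   0.  84. -11.]
k 150 [-21.  12.  95.   0.  74. -81.]
n 150 [ 19.   9.  87.   0.  84. -41.]
```

Run:
```python
from h import *
import pickle
S=[];ims=[]
def snap():
    wait(.3);o=get_obs();im=get_image("wrist");S.append(o);ims.append(im)
goto([597,168,270],[180,0,-21+0]);snap()
goto([597,168,270],[180,0,159]);snap()
goto([637,-250,225],[180,0,159]);snap()
print([ (o["t"],o["tcp_pos"].round(1),o["ee_rot"].round(1)) for o in S])
pickle.dump((S,ims),open("w.pkl","wb"))
m=np.vstack([np.hstack(ims[:2]),np.hstack([ims[2],ims[2]*0])])
cv2.imwrite("pics/w.png",cv2.resize(m,(800,600),interpolation=cv2.INTER_AREA)[:,:,::-1])
```

```text
[(3.5833, array([596.8, 168.5, 269.9]), array([180. ,   0. , -20.9])), (6.5833, array([597., 168., 270.]), array([180.,  -0., 159.])), (8.4917, array([ 637.3, -249.1,  225.2]), array([180. ,   0. , 159.1]))]
```

View pics/w.png

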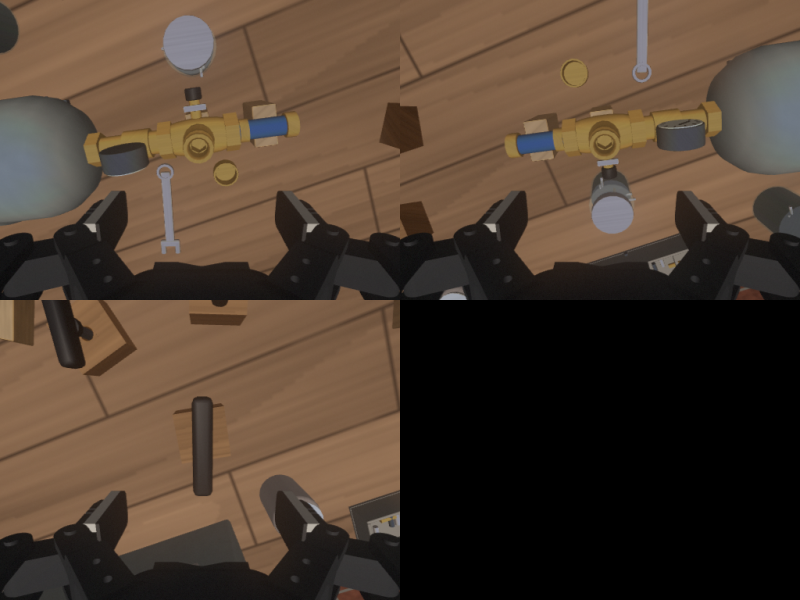

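The wrist view shows the neck mouth at about (254,184) in the first picture and (261,182) in the second, with the socket inside it. The handle is at about (259,188) and almost aligned with the tool. I'll enlarge.

Run:
```python
import pickle,cv2,numpy as np
S,I=pickle.load(open("w.pkl","rb"))
c=lambda im,x,y,w:cv2.resize(im[y:y+w,x:x+w],(400,400),interpolation=cv2.INTER_CUBIC)
m=np.hstack([c(I[0],229,154,50),c(I[1],236,154,50)])
k=cv2.resize(I[2][115:265,184:334],(200,200),interpolation=cv2.INTER_CUBIC)
m=np.vstack([m,np.hstack([k,np.zeros((200,600,3),np.uint8)])])
m=np.clip(m.astype(float)*1.5,0,255).astype(np.uint8)
cv2.imwrite("pics/w2.png",m[:,:,::-1])
# handle mask
g=cv2.cvtColor(I[2],cv2.COLOR_RGB2HSV);h=((I[2].max(2)<75)).astype(np.uint8)
n,l,st,ce=cv2.connectedComponentsWithStats(h)
i=l[190,259];print(i,st[i],ce[i]);print(cv2.minAreaRect(np.argwhere(l==i)[:,::-1].astype(np.float32)), I[2][190,259])
```

```text
37 [ 245  124   28  127 2825] [259.1900885  190.42123894]
((258.5, 187.0), (126.0, 27.0), 90.0) [70 62 57]
```

View pics/w2.png

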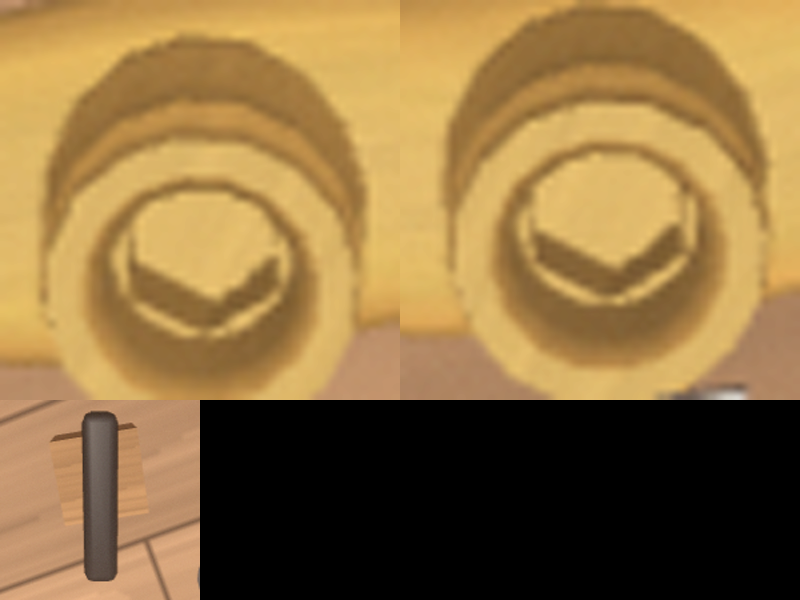

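The socket's flats are about 5° counter-clockwise of tool yaw 159 in both views, so the key should drop in near yaw 164. The pictures also give neck centres of about (253.9,189.7) and (261.9,185.1). Next I'll compute positions and compare the two opposed views.

Run:
```python
from h import *
import pickle
S,I=pickle.load(open("w.pkl","rb"))
def rtool(v,o): return Ro.from_euler("xyz",o["ee_rot"],degrees=True).inv().apply(v)
a=ray(cam("wrist",S[0]),(253.9,189.7),165);b=ray(cam("wrist",S[1]),(261.9,185.1),165)
print("neck",a.round(2),b.round(2),((a+b)/2).round(2),"bias tool",rtool((b-a)/2,S[1]).round(2))
c=cam("wrist",S[2])
p=ray(c,(259,124),135);q=ray(c,(259,251),135);print("handle",p.round(1),q.round(1),((p+q)/2).round(1),np.linalg.norm(p-q))
# edge-based refine of neck: per image fit circle r=17.5 and 10.5+ by gradient
for o,im,x0 in((S[0],I[0],a),(S[1],I[1],b)):
    cc=cam("wrist",o);g=cv2.GaussianBlur(cv2.cvtColor(im,cv2.COLOR_RGB2GRAY).astype(np.float32),(0,0),.8)
    th=np.linspace(0,2*np.pi,180);best=[]
    def ring(x,y,r):
        P=np.c_[x+r*np.cos(th),y+r*np.sin(th),np.full(180,165.)]
        u=proj(cc,P).astype(np.float32);return cv2.remap(g,u[:,:1],u[:,1:],cv2.INTER_LINEAR).ravel()
    for dx in np.arange(-4,4.1,.25):
        for dy in np.arange(-4,4.1,.25):
            x,y=x0[0]+dx,x0[1]+dy
            best.append((np.clip(ring(x,y,16.5)-ring(x,y,18.5),-10,30).mean(),x,y))
    best.sort(reverse=True);print(np.round(best[:4],2).tolist())
```

```text
neck [595.98 171.21 165.  ] [596.45 173.36 165.  ] [596.22 172.28 165.  ] bias tool [0.16 1.09 0.  ]
handle [ 586.4 -227.4  135. ] [ 688.1 -266.1  135. ] [ 637.3 -246.7  135. ] 108.76635110634545
[[14.73, 595.23, 171.71], [14.66, 595.23, 171.96], [14.55, 595.48, 171.71], [14.53, 595.48, 171.96]]
[[14.71, 596.95, 172.86], [14.5, 596.95, 173.11], [14.46, 596.95, 172.61], [14.44, 597.2, 172.86]]
```

Run:
```python
from h import *
A=[180,0,159]
goto([636.7,-247.5,165],A); move_l([636.7,-247.5,101.5],A,120)
o=get_obs();print(o["t"],o["tcp_pos"].round(1),o["wrist_force"].round(1))
grip(20,90);o=get_obs();print(o["t"],o["grip_width"],o["grip_force"],o["wrist_force"].round(1),o["moment"].round(2))
move_l([636.7,-247.5,305],None,150);wait(.3);o=get_obs();print(o["t"],o["grip_width"],o["tcp_pos"].round(1),o["wrist_force"].round(1),o["moment"].round(2))
im=[get_image(n) for n in("side","top","wrist")]
cv2.imwrite("pics/g.png",cv2.resize(np.vstack([np.hstack([im[0],im[1]]),np.hstack([im[2],cv2.resize(im[0][80:230,180:380],(512,384))])]),(800,600),interpolation=cv2.INTER_AREA)[:,:,::-1])
```

```text
9.575 [ 637.4 -247.9  102.5] [0.1 0.3 0.2]
10.1917 20.74337999822563 40.35189628601074 [0.4 0.  2.6] [0.02 0.02 0.  ]
12.0 21.00481684263475 [ 636.5 -247.5  304.4] [-0.7  0.8 -3. ] [ 0.02 -0.02 -0.01]
```

View pics/g.png

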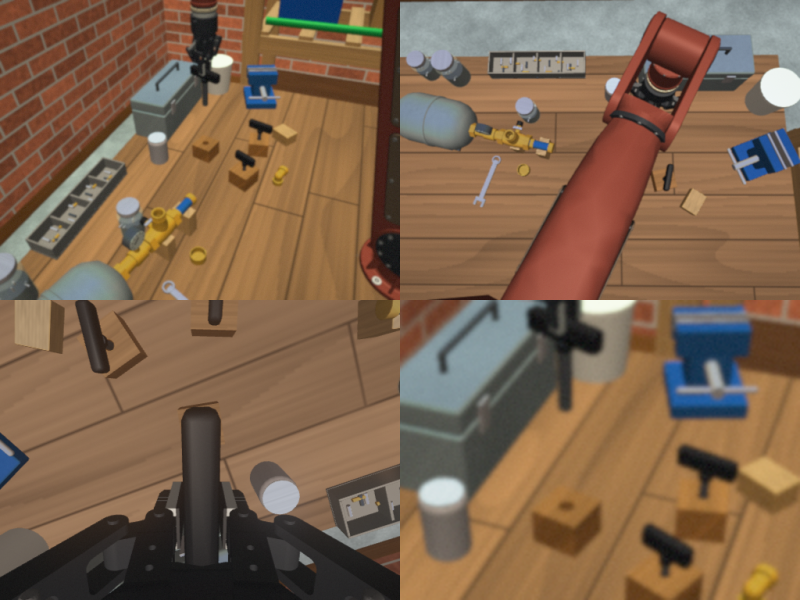

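The key hangs straight in the gripper and its block hole is empty. I'll measure any offset along the handle, go above the neck at yaw 164 and feel down.

```bash
cat >> h.py <<'E'
import json
def rd(base=None):
    o=get_obs();F=np.r_[o["wrist_force"],o["moment"]]
    return o,(F if base is None else F-base)
def feel(p,yaw,zend,base,step=1.0,fmax=8,speed=25,gain=.05,pr=True):
    """go down from command p in steps; shift sideways with the side force; stop on contact or at zend"""
    p=np.array(p,float);F=np.zeros(6)
    while p[2]>zend:
        p[2]-=step;move_l(p.tolist(),[180,0,yaw],speed);o,F=rd(base)
        if pr:print(round(o["t"],2),p.round(2),o["tcp_pos"].round(2),F[:3].round(1),F[3:].round(2))
        if F[2]>fmax:break
        s=np.hypot(*F[:2])
        if s>2:p[:2]+=np.clip(F[:2]*gain,-.3,.3)
    return p,F
E
python3 - <<'E'
from h import *
o=get_obs();im=get_image("wrist");c=cam("wrist",o)
col=im[:,257].max(1);print(col[125:150].tolist())
for r in(136,138,140):
    X=ray(c,(258,r),o["tcp_pos"][2]+18.7+15);print(r,Ro.from_euler("xyz",o["ee_rot"],degrees=True).inv().apply(X-o["tcp_pos"]).round(1))
goto([596.1,172.3,305],[180,0,164]);wait(.5)
o,b=rd();print(o["t"],o["tcp_pos"].round(2),o["ee_rot"].round(2),b.round(2))
json.dump(b.tolist(),open("base.json","w"))
move_l([596.1,172.3,263],[180,0,164],100);wait(.2)
o,F=rd(b);print(o["t"],o["tcp_pos"].round(2),F.round(2))
im=[get_image(n) for n in("side","top")]
f=lambda a:cv2.resize(a,(400,600),interpolation=cv2.INTER_CUBIC)
cv2.imwrite("pics/n.png",np.hstack([f(im[0][185:305,160:240]),f(im[1][100:220,100:180])])[:,:,::-1])
E
```

```text
[139, 138, 138, 137, 136, 136, 137, 114, 88, 86, 111, 114, 57, 45, 47, 47, 47, 51, 51, 52, 52, 55, 59, 63, 66]
136 [ 56.    1.  -33.7]
138 [ 55.2   1.  -33.7]
140 [ 54.4   1.  -33.7]
14.2583 [596.18 172.12 304.98] [180.    -0.   163.98] [-0.33  0.24 -3.84 -0.03  0.02  0.03]
15.025 [596.84 172.44 264.32] [-0.1  -0.45  0.27  0.05  0.01 -0.03]
```

View pics/n.png

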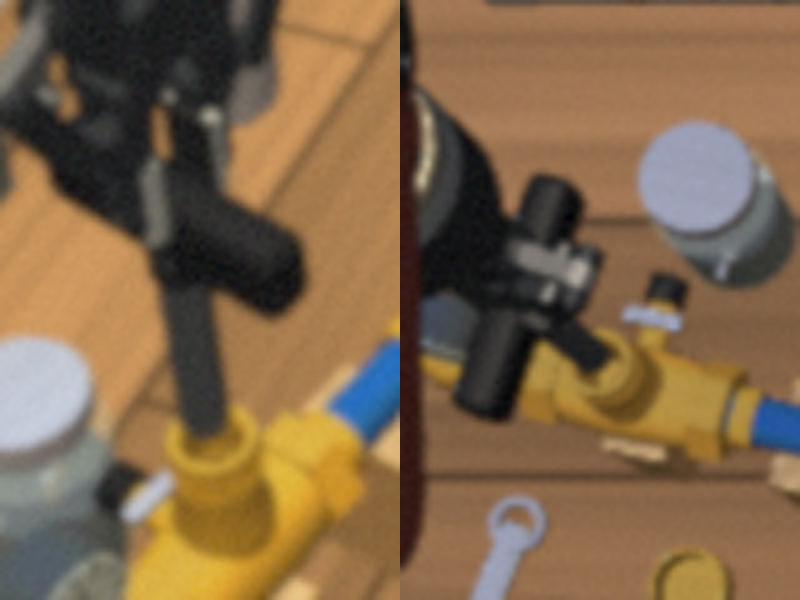

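The key tip hangs just above the mouth. In the side view the tip is at about (201,272) and the mouth centre at about (203,273.5). I'll compare that offset with the expected one, then feel down.

Run:
```python
from h import *
for n in("side","top"):
    c=cam(n);P=proj(c,[[596.2,172.2,171.5],[596.1,172.3,165],[599.2,172.2,171.5],[596.2,175.2,171.5],[596.1,172.3,271],[596.1,172.3,256]]);print(n,P.round(1).tolist())
b=np.array(json.load(open("base.json")))
p,F=feel([596.1,172.3,263],164,248,b,step=1.5,fmax=5)
```

```text
side [[201.3, 270.4], [201.7, 272.7], [199.9, 270.0], [200.6, 271.6], [195.3, 233.1], [196.3, 239.2]]
top [[138.1, 171.9], [138.9, 172.5], [138.2, 170.7], [136.9, 171.9], [125.0, 161.6], [127.2, 163.3]]
15.38 [596.1 172.3 261.5] [595.99 172.29 261.37] [-0.2 -0.7 -0.4] [ 0.02  0.02 -0.02]
15.62 [596.1 172.3 260. ] [595.96 172.26 259.75] [ 0.6  0.1 -0.5] [ 0.02  0.02 -0.05]
15.88 [596.1 172.3 258.5] [595.95 172.3  258.24] [ 1.2 -0.7  0.1] [-0.04 -0.02 -0.  ]
16.12 [596.1 172.3 257. ] [595.99 172.29 256.81] [0.  0.2 0.2] [ 0.   -0.01 -0.02]
16.38 [596.1 172.3 255.5] [596.   172.26 255.29] [0.4 0.6 0.6] [ 0.03 -0.01 -0.  ]
16.62 [596.1 172.3 254. ] [595.95 172.26 253.77] [ 0.1 -0.1  0.2] [0.05 0.03 0.  ]
16.88 [596.1 172.3 252.5] [595.97 172.29 252.28] [ 0.5 -0.3  0.3] [ 0.05 -0.    0.  ]
17.12 [596.1 172.3 251. ] [595.96 172.28 250.78] [ 0.2 -0.2  0.8] [ 0.09  0.01 -0.02]
17.38 [596.1 172.3 249.5] [595.97 172.28 249.3 ] [0.5 0.1 0.4] [ 0.03  0.01 -0.07]
17.62 [596.1 172.3 248. ] [595.99 172.26 247.79] [0.7 0.5 1.1] [-0.04  0.05  0.02]
```

Run:
```python
from h import *
b=np.array(json.load(open("base.json")))
p,F=feel([596.1,172.3,248],164,221.5,b,step=1.0,fmax=7,gain=.04)
wait(.3);o,F=rd(b);print(o["t"],p,o["tcp_pos"].round(2),F.round(2))
```

```text
17.88 [596.1 172.3 247. ] [596.06 172.29 246.89] [ 0.6 -0.2  0.9] [0.06 0.03 0.  ]
18.12 [596.1 172.3 246. ] [596.06 172.29 245.87] [0.1 0.4 0.3] [-0.04 -0.04 -0.06]
18.38 [596.1 172.3 245. ] [596.02 172.27 244.87] [0.8 0.2 0.7] [ 0.06 -0.05 -0.02]
18.62 [596.1 172.3 244. ] [596.05 172.3  243.88] [ 0.6 -0.   0.5] [ 0.04  0.01 -0.01]
18.88 [596.1 172.3 243. ] [596.05 172.28 242.89] [ 0.5 -0.6  0.8] [-0.02 -0.06 -0.05]
19.12 [596.1 172.3 242. ] [596.04 172.29 241.86] [-0.3  0.5  0.8] [ 0.07 -0.01 -0.08]
19.38 [596.1 172.3 241. ] [596.04 172.27 240.84] [ 1.  -0.7  0.6] [-0.03 -0.02 -0.06]
19.62 [596.1 172.3 240. ] [596.04 172.3  239.86] [1.  0.4 0.3] [ 0.03 -0.   -0.07]
19.88 [596.1 172.3 239. ] [596.03 172.28 238.86] [-0.2 -0.5 -0.2] [-0.04  0.02  0.01]
20.12 [596.1 172.3 238. ] [596.04 172.27 237.87] [0.7 0.1 0.6] [-0.    0.02  0.02]
20.38 [596.1 172.3 237. ] [596.03 172.27 236.86] [-0.4 -0.1  1.5] [ 0.04 -0.02 -0.04]
20.62 [596.1 172.3 236. ] [596.04 172.29 235.85] [ 0.5 -0.5  0.7] [ 0.04 -0.03 -0.04]
20.88 [596.1 172.3 235. ] [596.17 172.33 235.07] [ 1.  -1.   1.2] [ 0.02 -0.06 -0.0
[... 585 characters left out ...]
  0.14 -0.03]
22.88 [596.1 172.3 227. ] [596.07 172.31 226.88] [-0.6 -0.8 -0.6] [ 0.09  0.11 -0.08]
23.12 [596.1 172.3 226. ] [596.07 172.27 225.87] [0.1 0.4 0.6] [ 0.07  0.13 -0.06]
23.38 [596.1 172.3 225. ] [596.06 172.3  224.85] [-0.4  0.2 -0. ] [ 0.1   0.22 -0.06]
23.62 [596.1 172.3 224. ] [596.06 172.31 223.86] [ 0.4 -0.3  0.4] [ 0.13  0.17 -0.06]
23.88 [596.1 172.3 223. ] [596.14 172.33 223.1 ] [-0.8 -0.7  0.8] [ 0.06  0.2  -0.05]
24.12 [596.1 172.3 222. ] [596.46 172.34 223.01] [-1.6 -0.8  4.9] [ 0.01  0.41 -0.04]
24.38 [596.1 172.3 221. ] [596.8  172.36 222.93] [-1.6 -0.9  9.4] [-0.04  0.66 -0.05]
24.675 [596.1 172.3 221. ] [596.82 172.34 222.91] [-1.68  0.08  9.43 -0.07  0.64 -0.06]
```

The key met the rim at TCP 234.9, dropped 12 mm and is on the floor at 223.0, with at most 9.4 N measured. I'll ease the pressure and turn clockwise while watching the moment.

Run:
```python
from h import *
b=np.array(json.load(open("base.json")))
p=np.array([596.1,172.3,223.2]);yaw=164.
move_l(p.tolist(),[180,0,yaw],25)
o,F=rd(b);print(o["t"],F.round(2));m=[]
while yaw>164-66:
    yaw-=1.5 if yaw>132 else .7
    move_l(p.tolist(),[180,0,yaw],25);o,F=rd(b)
    m.append(F[5])
    print(round(o["t"],2),round(yaw,1),round((o["ee_rot"][2]),2),o["tcp_pos"].round(1),F[:3].round(1),F[3:].round(2))
    if F[5]>.38 or np.abs(F[:3]).max()>12 or o["t"]>48:break
json.dump([p.tolist(),yaw],open("st.json","w"))
```

```text
24.925 [-0.34 -1.16  5.18  0.06  0.24 -0.01]
25.18 162.5 162.53 [596.2 172.4 223. ] [-0.4 -0.1  3.5] [ 0.08  0.18 -0.04]
25.43 161.0 161.04 [596.1 172.3 223. ] [0.9 0.9 2.7] [0.11 0.16 0.01]
25.68 159.5 159.55 [596.1 172.4 223. ] [-0.3  0.5  2.3] [ 0.21  0.11 -0.06]
25.93 158.0 158.05 [596.  172.4 223.1] [-0.   0.3  3.2] [ 0.16  0.09 -0.04]
26.18 156.5 156.55 [596.  172.3 223. ] [-1.   1.1  1.9] [ 0.23  0.16 -0.03]
26.43 155.0 155.06 [596.  172.3 223.1] [-0.7 -0.2  2.4] [0.21 0.16 0.02]
26.68 153.5 153.57 [596.  172.3 223.1] [-1.3  0.4  1.6] [0.22 0.2  0.07]
26.93 152.0 152.07 [596.  172.3 223. ] [-0.7  1.2  1.6] [0.19 0.23 0.16]
27.18 150.5 150.55 [596.  172.3 223.1] [-0.6  0.5  2. ] [0.25 0.17 0.17]
27.43 149.0 149.05 [596.  172.3 223.1] [-0.2  0.6  0.9] [0.23 0.17 0.12]
27.68 147.5 147.55 [596.  172.3 223.1] [0. 1. 2.] [0.29 0.2  0.18]
27.93 146.0 146.05 [596.  172.3 223.1] [-0.1  1.3  1. ] [0.23 0.15 0.09]
28.18 144.5 144.55 [596.  172.3 223.1] [-0.5  0.   0.8] [0.27 0.18 0.13]
28.43 143.0 143.05 [596.  172.3 223.1] [0.2 1.2 1.1] [0.31 0.2  0.15]
28.68 141.5 141.55 [596.  172.3 2
[... 1453 characters left out ...]
 223.2] [ 1.   1.4 -1.9] [0.41 0.05 0.2 ]
33.92 121.2 121.19 [596.1 172.3 223.2] [ 0.1  2.2 -2. ] [0.4  0.02 0.23]
34.17 120.5 120.49 [596.1 172.3 223.2] [ 0.8  1.2 -3.1] [0.38 0.05 0.21]
34.42 119.8 119.79 [596.1 172.3 223.2] [ 0.2  1.9 -2.8] [0.43 0.03 0.21]
34.67 119.1 119.09 [596.1 172.3 223.2] [ 0.5  0.7 -3. ] [0.42 0.02 0.13]
34.92 118.4 118.39 [596.1 172.3 223.1] [-0.2  1.  -3.6] [ 0.46 -0.01  0.18]
35.17 117.7 117.7 [596.1 172.3 223.2] [-0.1  1.4 -3. ] [ 0.44 -0.    0.22]
35.42 117.0 117.0 [596.1 172.3 223.2] [-1.   1.6 -3.4] [0.43 0.04 0.28]
35.67 116.3 116.3 [596.1 172.3 223.1] [-0.2  1.5 -3.1] [0.4  0.01 0.3 ]
35.92 115.6 115.6 [596.1 172.3 223.2] [-0.2  0.5 -2.5] [0.4  0.05 0.4 ]
```

The moment climbed from 0.20 to 0.40 N m over the last 2° at yaw 117, after about 36° of driving, which fits reaching the stop. I'll confirm with averaged readings, back off into the play, release and lift away.

Run:
```python
from h import *
b=np.array(json.load(open("base.json")));p,yaw=json.load(open("st.json"))
def avg(n=6):
    r=[]
    for _ in range(n): wait(.04);r.append(rd(b)[1])
    return np.mean(r,0).round(3)
print(avg())
for d in(1.5,3,4.5):
    move_l(p,[180,0,yaw+d],25);print(d,avg(),get_obs()["t"])
json.dump([p,yaw+4.5],open("st2.json","w"))
```

```text
[ 0.179  1.048 -3.133  0.383  0.031  0.402]
1.5 [ 0.29   0.993 -3.352  0.422  0.035  0.013] 36.675
3 [-0.168  1.399 -2.819  0.387  0.056 -0.022] 37.175
4.5 [-3.190e-01  9.160e-01 -2.199e+00  3.700e-01  9.900e-02 -1.000e-03] 37.675
```

Run:
```python
from h import *
p,yaw=json.load(open("st2.json"))
grip(26);grip(60);o=get_obs();print(o["t"],o["wrist_force"].round(1))
move_l([p[0],p[1],330],[180,0,yaw],120);wait(.3)
o=get_obs();w=get_image("wrist");s=get_image("side");c=cam("wrist",o)
print(o["t"],o["wrist_force"].round(1),proj(c,[[596.1,172.3,256]]).round(1))
cv2.imwrite("pics/e.png",np.hstack([cv2.resize(w,(400,300)),cv2.resize(s[215:305,150:270],(400,300),interpolation=cv2.INTER_CUBIC)])[:,:,::-1])
```

```text
38.325 [ 0.5  0.1 -0.3]
39.6667 [-0.6 -0.4  0.8] [[257.1 198.2]]
```

View pics/e.png

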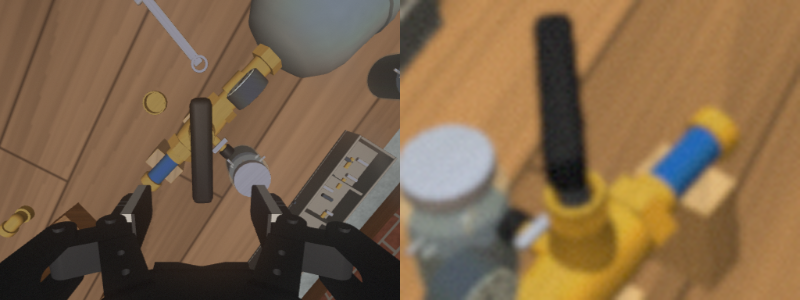

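The key stands upright in the neck, free of the gripper. Its apparent handle length of about 133 px matches the home height (135 px expected; 143 px if it were still on the rim). The neighbouring things look undisturbed.

```bash
python3 -c "
from station import *
print(sign_off())"
```

```text
the job is handed in; nothing more can be done
None
```

The valve is shut: the 17 mm key dropped fully home (at most about 9 N of pressing), was turned about 36° clockwise to the stop (0.40 N m at most), and was left standing in the socket, with the job handed in at about 40 s.

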